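# Unclip a washer control module and hold it home in the test station's corner

### The arm

A 6-joint arm with a two-finger parallel gripper is mounted at the origin on the work surface; the furniture and walls round the work are solid. World frame = base frame: x ahead of the robot, y to its left, z up, the work surface at z = 0. Lengths are in m, angles in rad, forces in N, time in s.
With the tool pointing down it reaches from about 0.35 to 0.975 m from the base axis. Payload 4.9 kg.
Tool frame: the origin (TCP) lies at the very end of the fingers, on their centre line; the grasp point (between the pads) lies 19 mm behind it (ctrl.grasp_offset is the distance from the TCP to the grasp point, in m); z points along the fingers, y is the line along which they close (so a half turn about z gives the same grasp; the last joint's range is limited). The gripper opens to 85 mm and grips with 20 to 120 N. Pads are 22 mm wide; open, the fingers measure 114 mm over their backs; the gripper's body (76 mm by 85 mm) begins 54 mm behind the grasp point. The pads swing forward as they close: fully open they stand 13 mm farther back than shut.
Start: joints at [-1.369, 0.053, 1.613, -0, 1.476, -0.119], TCP at [0.197, -0.593, 0.231] pointing down, gripper open.
Joint ranges: [-3.01, 3.01], [-1.01, 2.22], [0.06, 2.58], [-1.02, 4.17], [0.09, 2.62], [-3.14, 3.14]. Speed limits (rad/s): [2.57, 2.57, 3.14, 3.14, 3.14, 3.14].

### API

Orientations are given as a rotation vector (axis times angle).
In Python, from station import ctrl, optics gives the robot as it stands.
- The arm moves only by the shell command python3 -m handwheel 'ROWS' [OPENING] [FORCE]. ROWS is JSON, a list of rows, each an object of numbers: "tx", "ty", "tz": the shift along the tool's x, y, z in mm; "roll": the turn about the tool's z in rad. A call has 1 to 12 rows; each row shifts and turns the commanded pose from where the row before left it, along the tool's axes as they then stand; what a row does not reach is not made up. A row lasts 1/12 s, in which the tool goes at most 41.7 mm and 7.16 degrees, less where a joint would pass 70% of its speed; a pose out of reach is approached as far as the arm can. A call with a gripper value outside its range is refused whole. OPENING is the finger opening in mm, from 0 to 85.4, set as the call begins (- or left out, the last holds). The fingers move at their own pace and stop on an object; FORCE is the grip in N (left out, the last holds). Time passes only in rows, so rows that do not move let the fingers close. It gives the time, the measured TCP pose, the force, the opening and the grip force at its end, in the units of the state.
- ctrl.get_obs(): the state, without advancing time (a new reading comes with each control period).
- optics.get_image(name): name is "scene" or "side" or "wrist"; returns (picture, depth): 480x640x3 uint8, red, green, blue; 480x640 float32, m along the optical axis (not along the pixel's ray), 0 where there is no reading.
- optics.camera_params(name): a dict with "mtx" (3x3 intrinsics, pixels), "extrinsics" (4x4, takes a point from camera to world coordinates); the wrist camera has in their place "tool_from_camera" (4x4, takes a point from camera to tool coordinates, whose origin is the TCP and whose axes are the flange's). Camera axes: x right, y down, z forward; pixel columns grow to the right and rows downward; lengths in m; the calibration is good to about 2 mm. The wrist camera is an equidistant fisheye: a pixel r from the principal point sees the ray r / f radians off the axis. A picture is of the moment at which its call begins: read the wrist's pose just before it. camera_params takes no time and is no camera call.
- ctrl.finish_job(): hands the job in; it is judged then, once.
The state is a dict: "t": time; "q": joint angles; "dq": joint speeds; "effort": joint torques, N m; "tool_pos": TCP position; "tool_rot": TCP orientation; "contact_force": force on the tool from outside, world axes, zero at the start; "wrist_torque": the same for the moment, N m; "opening": finger opening in m; "grip_force": force on a finger pad.
Only numpy, scipy, OpenCV 4.12 (cv2) and the standard library are available. Lean on these libraries where they do the work, as an engineer would, in place of code of your own. Each camera call takes 0.05 s, during which the arm holds its last target. There are 200 camera calls.

### The job

Pull the blue-and-white washing-machine control module straight up off its storage rail, past the two sprung roller catches, and set it flat on the bed of the grey test station. Push it square into the corner so that it bears firmly on both metal stops at once, with both sprung brass contact pads pushed in flush, and finish while still gripping it and keeping it pressed there: the pads would push it out again if you let go. Leave the drink can, tape roll, soap box, spray bottle and mug where they are.

Things in the scene. Friction and masses are not known exactly. Their poses are not given: they have to be found in the camera images.
- module: Control module, 0.2 to 0.42 kg: blue base 100 (own x) x 80 (own y) x 24 mm high, with a white grip housing 70 (x) x 38 (y) mm centred on it, from 24 to 64 mm above the underside. A channel under the base, along x, 40 mm wide and 10 mm deep, straddles the rail. Origin: centre of the underside; z up, x along the length. Either way round (half turn) fits the station.
- module_grip (a point): Point on the module's vertical axis in the white housing, 50 mm above its underside: a good height for the finger pads, closing along the module's y on the 38 mm width. Axes as the module's.
- rail: Fixed storage rail: grey plate 210 (x) x 80 (y) mm, 8 mm thick, with an aluminium rail 36 mm wide along x whose top is 22 mm above the counter. The module sits on it with its underside 12 mm above the counter, its axes parallel to the rail's, centred. A sprung roller catch up to 49 mm high stands at each end. Origin: centre of the underside; z up, x along the rail.
- catch_far (a joint): Catch at the rail's +x end; its white roller overlaps the top edge of the module's short end by 2.5 mm. 0: at rest over the edge; about 0.0025 m: pushed aside. A straight upward pull of about 8 N plus the weight rolls both catches aside within the first 10 mm; above that the module is free.
- catch_near (a joint): Roller catch at the rail's -x end: likewise.
- station: Fixed test station: grey plate 165 (x) x 150 (y) mm, its top (the bed, flat) 12 mm above the counter. Two aluminium stops, 22 mm high above the bed, stand along its +x and +y sides and form the corner; the -x and -y sides are open. Origin: on the counter under the centre of the seated module; z up.
- seat (a point): On the bed (12 mm above the counter): where the centre of the module's underside lies when it is fully home against both stops; the axes are the station's, and the module's x must lie along this x. Bed and module rub: pressing down hard on the bed takes up much of the sideways push.
- stop_x: The rigid stop at the station's +x side: its face is 50 mm from the seat in +x and 80 mm long, and takes the module's short end. Origin at the seat.
- stop_y: The rigid stop at the station's +y side: its face is 40 mm from the seat in +y and 100 mm long, and takes the module's long side. Origin at the seat.
- pad_x (a joint): Sprung brass contact pad in the middle of the x stop: at 0 it stands 5 mm out of the stop's face, at 0.005 m it is flush. Pushes back with 1.5 N at first touch and 4 N when flush.
- pad_y (a joint): The like pad in the middle of the y stop: at 0 it stands 5 mm out, at 0.005 m it is flush; 1.5 N to 4 N.
- drink_can: Red drink can, 66 mm across, 115 mm high, bystander. Origin: centre of the underside.
- tape_roll: Roll of brown tape lying flat, 96 mm across, 48 mm high, bystander. Origin: centre of the underside.
- soap_box: Small soap carton, 59 x 89 x 34 mm, bystander. Origin: centre of the underside.
- spray_bottle: Pale spray bottle, 258 mm high, bystander at the back. Origin: centre of the underside.
- mug: Green mug, 100 mm high, bystander. Origin: centre of the underside.

How it is judged:
By the outcome, as a careful person would: the job done as asked, in the order asked, and still so for the second after the job is handed in, while the arm keeps its last pose, push and grip.
It also fails if it takes over 64 s, if anything falls off the work surface, if the arm or the gripper's body presses on something with over 40 N, if the wrist force passes 120 N, or if a joint passes its speed limit or range.

## Working session

There is one attempt and no reset: what is moved stays moved. The work goes in short steps, Python scripts to look and compute and a shell command to move; the robot and the scene stay as the last step left them, time stands still between calls to the robot, and variables do not carry over. Pictures are saved under pics/ and viewed, at most 12 in all, crops included, and the job is handed in when it is done.

```bash
mkdir -p pics; ls
python3 - <<'E'
from station import ctrl, optics
import cv2, numpy as np
np.set_printoptions(precision=4,suppress=True)
for n in ("scene","side"):
    im,d=optics.get_image(n); cv2.imwrite(f"pics/{n}0.png",im[:,:,::-1]); np.save(f"pics/{n}0.npy",d)
    p=optics.camera_params(n); print(n,p["mtx"],p["extrinsics"])
p=optics.camera_params("wrist");print(p); o=ctrl.get_obs(); print(o["t"],o["tool_rot"],ctrl.grasp_offset)
E
```

```text
pics
scene [[580.2052   0.     323.7185]
 [  0.     580.2052 236.4178]
 [  0.       0.       1.    ]] [[ 0.8963 -0.312   0.3152 -0.0488]
 [-0.4431 -0.6599  0.6068 -1.0904]
 [ 0.0187 -0.6835 -0.7297  1.3407]
 [ 0.      0.      0.      1.    ]]
side [[544.1453   0.     322.069 ]
 [  0.     544.1453 238.6702]
 [  0.       0.       1.    ]] [[ 0.9561 -0.2415  0.1659  0.2524]
 [-0.2928 -0.7706  0.5661 -0.9101]
 [-0.0089 -0.5898 -0.8075  1.3754]
 [ 0.      0.      0.      1.    ]]
{'mtx': array([[371.6483,   0.    , 318.0613],
       [  0.    , 371.6483, 235.7103],
       [  0.    ,   0.    ,   1.    ]]), 'tool_from_camera': array([[-0.0005, -0.9542, -0.2993,  0.0759],
       [ 1.    , -0.0002, -0.0011, -0.0008],
       [ 0.001 , -0.2993,  0.9542, -0.1428],
       [ 0.    ,  0.    ,  0.    ,  1.    ]])}
0.1 [-3.0994 -0.5014  0.0001] 0.0187
```

View pics/scene0.png

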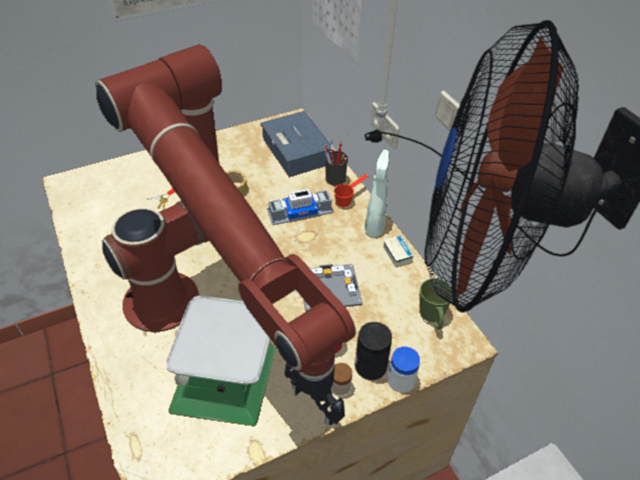

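View pics/side0.png

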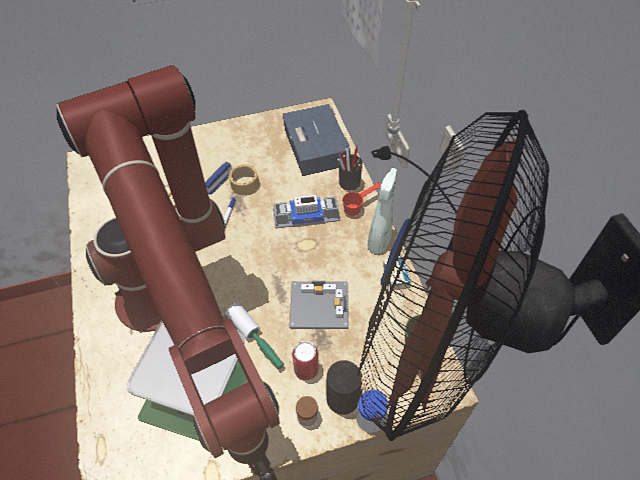

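The side view shows the module on its rail at about (307,212). The station is at (320,303), with its stops on the back and right sides (brass pads near (318,287) and (338,302)), and a fan overhangs on the right. Next I'll measure all of these.

```bash
cat > h.py <<'E'
import numpy as np, cv2
from station import ctrl, optics
np.set_printoptions(precision=4,suppress=True)
def pts(n,d):
    p=optics.camera_params(n);K=p["mtx"];E=p["extrinsics"]
    v,u=np.mgrid[:480,:640]; c=np.stack([(u-K[0,2])/K[0,0]*d,(v-K[1,2])/K[1,1]*d,d],-1)
    return c@E[:3,:3].T+E[:3,3]
def ray(n,uv,z):
    p=optics.camera_params(n);K=p["mtx"];E=p["extrinsics"]
    uv=np.atleast_2d(uv).astype(float); c=np.c_[(uv-K[[0,1],[2,2]])/K[0,0],np.ones(len(uv))]@E[:3,:3].T
    return E[:3,3]+c*((z-E[2,3])/c[:,2])[:,None]
def rect(P):
    (c,s,a)=cv2.minAreaRect((P[:,:2]*1000).astype(np.float32)); return np.array([*c,*s,a])
E
python3 - <<'E'
from h import *
for n in ("scene","side"):
    im=cv2.imread(f"pics/{n}0.png");d=np.load(f"pics/{n}0.npy");P=pts(n,d);Z=P[...,2]
    hsv=cv2.cvtColor(im,cv2.COLOR_BGR2HSV);H,S,V=cv2.split(hsv)
    roi=np.zeros((480,640),bool)
    if n=="side": roi[185:235,265:350]=1
    else: roi[180:230,260:340]=1
    blue=roi&(H>100)&(H<130)&(S>140)&(Z<.06); wh=roi&(S<60)&(V>150)&(Z>.066)&(Z<.09)
    B=P[blue];print(n,"blue",blue.sum(),rect(B),np.median(B[:,2]))
    W=P[wh];print("white",wh.sum(),rect(W),np.median(W[:,2]))
    pl=roi&(S<70)&(Z<.06)&(Z>.004);print("railish",rect(P[pl]))
    if n=="side":
        r=np.zeros_like(roi);r[270:335,280:360]=1
        m=r&(S<45)&(V>90)&(Z>.004)&(Z<.022);m=cv2.morphologyEx(m.astype(np.uint8),2,np.ones((3,3)))
        c=max(cv2.findContours(m,0,1)[0],key=cv2.contourArea);c=cv2.convexHull(c)[:,0]
        q=ray(n,c,.012);print("plate",rect(q))
        br=r&(H>8)&(H<28)&(S>130)&(Z>.018)&(Z<.05);k,l,st,ce=cv2.connectedComponentsWithStats(br.astype(np.uint8))
        for i in range(1,k):
            if st[i,4]>5: print("brass",ce[i],st[i],ray(n,ce[i],.026),P[l==i].mean(0))
        cv2.imwrite("pics/crop.png",cv2.resize(im[170:340,260:370],None,fx=3.5,fy=3.5,interpolation=2))
    fan=np.zeros_like(roi);fan[100:440,360:640]=1
    F=P[fan&(Z>.28)&(d>0)]
    print("fan min/max",np.percentile(F,[0.5,99.5],axis=0))
    near=F[(F[:,0]<.85)];print(len(near), near.min(0) if len(near) else "")
E
```

```text
scene blue 318 [515.5516 153.92    82.4337 106.6015  73.2832] 0.03181696795364641
white 138 [509.5715 160.9197  43.8147  70.1762  78.1716] 0.0732229423489753
railish [522.7499 189.9611 236.2801 272.6706  65.6652]
fan min/max [[ 0.3715 -0.8466  0.2827]
 [ 0.7829  0.1267  0.9175]]
47010 [ 0.3644 -0.8828  0.28  ]
side blue 199 [512.2853 155.2749  81.2228  95.2432  80.852 ] 0.03649386473747418
white 131 [514.0351 158.8943  43.5653  69.9262  83.3934] 0.07549765174149403
railish [519.9971 180.6847 208.2902 280.0864  72.2299]
plate [ 455.3666 -169.7321  149.6173  162.3233   72.6559]
brass [336.5  301.35] [335 298   5   8  20] [[ 0.5042 -0.1864  0.026 ]] [ 0.5025 -0.1915  0.0355]
fan min/max [[ 0.3799 -0.7928  0.2882]
 [ 0.7838  0.1205  0.958 ]]
72540 [ 0.3662 -0.8168  0.28  ]
```

View pics/crop.png

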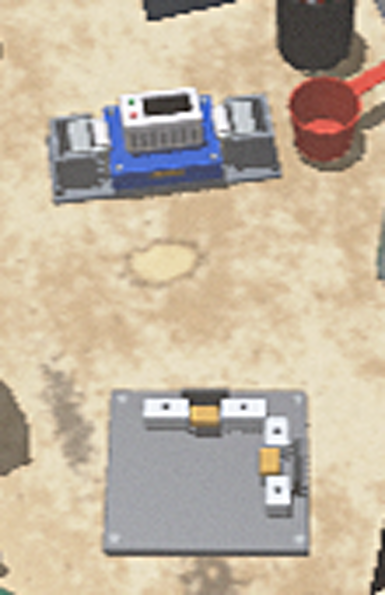

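The crop shows the module seated between its two catches, and the station's corner with the brass pads at the back and right. I'll check fan and bottle clearance, and plan a move to look at the station from above.

```bash
cat >> h.py <<'E'
from scipy.spatial.transform import Rotation as R
def pose():
    o=ctrl.get_obs(); return o,np.array(o["tool_pos"]),R.from_rotvec(o["tool_rot"])
def yaw(r): x=r.as_matrix()[:,0]; return np.degrees(np.arctan2(x[1],x[0]))
def plan(target,yawdeg):
    o,p,r=pose(); d=r.inv().apply(np.array(target)-p)*1000
    print("t",o["t"],"p",p,"yaw",yaw(r),"tool shift mm",d,"roll",np.radians((yaw(r)-yawdeg+180)%360-180))
E
python3 - <<'E'
from h import *
d=np.load("pics/scene0.npy");P=pts("scene",d)
F=P[:,420:][d[:,420:]>0]; F=F[(F[:,2]>.12)&(F[:,1]>-.6)&(F[:,1]<.4)]
for y in np.arange(-.6,.4,.1):
    for lo,hi in ((.12,.3),(.3,.5),(.5,.9)):
        s=F[(F[:,1]>=y)&(F[:,1]<y+.1)&(F[:,2]>lo)&(F[:,2]<hi)]
        if len(s): print(round(y,1),lo,len(s),np.percentile(s[:,0],1))
B=P[150:240,365:392][(P[150:240,365:392,2]>.03)&(P[150:240,365:392,2]<.3)];print("bottle",np.percentile(B,[5,50,95],axis=0))
plan([.44,-.17,.24],-17)
E
```

```text
-0.6 0.12 1704 0.7752513463100117
-0.6 0.3 2170 0.48829083254428063
-0.6 0.5 12271 0.4110637137064357
-0.5 0.12 748 0.774885051055083
-0.5 0.3 414 0.5610175782138138
-0.5 0.5 5943 0.4896636419012014
-0.4 0.12 353 0.7746265203805309
-0.4 0.3 273 0.7663328746096644
-0.4 0.5 1928 0.602519087357319
-0.3 0.12 577 0.7747324208580156
-0.3 0.3 818 0.7660069782039202
-0.3 0.5 3000 0.7751826042815453
-0.2 0.12 586 0.7738646864172644
-0.2 0.3 901 0.7618955470303522
-0.2 0.5 3338 0.763889833636235
-0.1 0.12 106 0.7748897086413227
-0.1 0.3 793 0.7638777825426902
-0.1 0.5 2405 0.7745201504978709
-0.0 0.5 256 0.7749273628255383
bottle [[ 0.6626 -0.0441  0.0401]
 [ 0.7024 -0.0054  0.1253]
 [ 0.7805  0.1925  0.2547]]
t 0.1 p [ 0.1969 -0.5926  0.2302] yaw 18.377977189640344 tool shift mm [ 363.8865 -324.3965   -9.1324] roll 0.6174621846546744
```

```bash
python3 -m handwheel '[{"tx":25,"ty":-30},{"tx":28,"ty":-30},{"tx":30,"ty":-29},{"tx":30,"ty":-28},{"tx":31,"ty":-28},{"tx":32,"ty":-28},{"tx":32,"ty":-27},{"tx":32,"ty":-27},{"tx":32,"ty":-26},{"tx":31,"ty":-25},{"tx":31,"ty":-23},{"tx":30,"ty":-23}]'
python3 -m handwheel '[{"roll":0.1},{"roll":0.1},{"roll":0.1},{"roll":0.1},{"roll":0.1},{"roll":0.1},{"roll":0.02},{},{}]'
cat >> h.py <<'E'
def wrist(name):
    o,p,r=pose(); im,d=optics.get_image("wrist"); cv2.imwrite(f"pics/{name}.png",im[:,:,::-1]); np.save(f"pics/{name}.npy",d)
    np.savez(f"pics/{name}_pose.npz",p=p,r=r.as_rotvec()); return im[:,:,::-1].copy(),d
def wdirs(name,uv):
    z=np.load(f"pics/{name}_pose.npz");p=z["p"];r=R.from_rotvec(z["r"])
    c=optics.camera_params("wrist");K=c["mtx"];T=c["tool_from_camera"]
    q=(np.asarray(uv,float)-K[[0,1],[2,2]])/K[0,0]; th=np.linalg.norm(q,axis=-1,keepdims=True)+1e-9
    c_=np.concatenate([q/th*np.sin(th),np.cos(th)],-1)
    return r.apply(T[:3,3])+p, r.apply((c_@T[:3,:3].T).reshape(-1,3)).reshape(c_.shape), c_[...,2:]
def wray(name,uv,z):
    o,d,_=wdirs(name,uv); return o+d*((z-o[2])/d[...,2:])
def wpts(name):
    D=np.load(f"pics/{name}.npy");v,u=np.mgrid[:480,:640]
    o,d,c=wdirs(name,np.stack([u,v],-1)); return o+d/c*D[...,None]
E
python3 - <<'E'
from h import *
plan([.44,-.17,.24],-17)
wrist("w1")
E
```

```text
t 0.1 p [ 0.1969 -0.5926  0.2302] yaw 18.377977189640344 tool shift mm [ 363.8865 -324.3965   -9.1324] roll 0.6174621846546744$[0]: bad value
$[0]: bad value
```

View pics/w1.png

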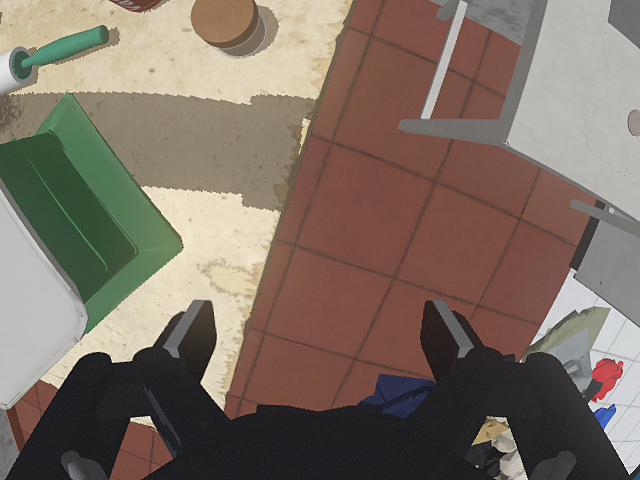

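The picture was taken at the start pose (dustpan, can, floor) because the rows were refused. I'll try again with every key given.

```bash
python3 -m handwheel '[{"tx":25,"ty":-30,"tz":0,"roll":0},{"tx":28,"ty":-30,"tz":0,"roll":0},{"tx":30,"ty":-29,"tz":0,"roll":0},{"tx":30,"ty":-28,"tz":0,"roll":0},{"tx":31,"ty":-28,"tz":0,"roll":0},{"tx":32,"ty":-27,"tz":0,"roll":0},{"tx":31,"ty":-27,"tz":0,"roll":0},{"tx":31,"ty":-27,"tz":0,"roll":0},{"tx":31,"ty":-26,"tz":0,"roll":0},{"tx":31,"ty":-25,"tz":0,"roll":0},{"tx":31,"ty":-24,"tz":0,"roll":0},{"tx":31,"ty":-23,"tz":0,"roll":0}]' && python3 -m handwheel '[{"tx":0,"ty":0,"tz":0,"roll":0.1},{"tx":0,"ty":0,"tz":0,"roll":0.1},{"tx":0,"ty":0,"tz":0,"roll":0.1},{"tx":0,"ty":0,"tz":0,"roll":0.1},{"tx":0,"ty":0,"tz":0,"roll":0.1},{"tx":0,"ty":0,"tz":0,"roll":0.1},{"tx":0,"ty":0,"tz":0,"roll":0.02},{"tx":0,"ty":0,"tz":0,"roll":0},{"tx":0,"ty":0,"tz":0,"roll":0}]'
python3 - <<'E'
from h import *
plan([.44,-.17,.24],-17)
wrist("w2")
E
```

```text
t: 1.15
tool_pos: [0.4387, -0.1697, 0.2312]
tool_rot: [3.101, 0.502, 0.0]
contact_force: [-0.1, -0.5, -0.8]
opening: 0.0855
grip_force: 0.0
t: 1.9
tool_pos: [0.4381, -0.1718, 0.2311]
tool_rot: [-3.107, 0.465, 0.0]
contact_force: [-0.1, -0.1, 0.4]
opening: 0.0855
grip_force: 0.0
t 1.9 p [ 0.4381 -0.1718  0.2311] yaw -17.03246244383417 tool shift mm [ 1.252  -2.2236 -8.8752] roll -0.0005665765281498759
```

View pics/w2.png

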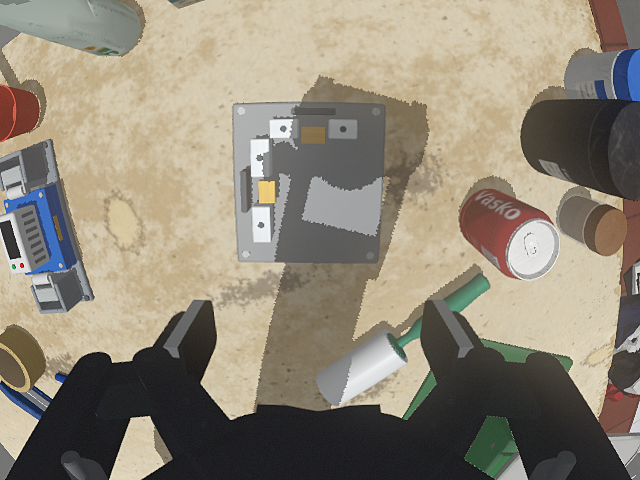

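The wrist view shows the station from above: its plate spans columns 233–385 and rows 102–263. The x stop is at the top (white blocks at (283,128) and (343,128), brass at (313,135)), and the y stop is at the left (brass at (267,191)). I'll extract the faces.

Run:
```python
from h import *
im=cv2.imread("pics/w2.png");P=wpts("w2");H,S,V=cv2.split(cv2.cvtColor(im,cv2.COLOR_BGR2HSV))
roi=np.zeros((480,640),bool);roi[95:272,225:395]=1
print("counter z",np.median(P[200:300,100:200,2]),"bed z",np.median(P[200:250,300:370,2]))
off=np.median(P[200:250,300:370,2])-.012
m=roi&(S<40);m=cv2.morphologyEx(m.astype(np.uint8),2,np.ones((3,3)))
m=cv2.morphologyEx(m,3,np.ones((9,9)))
c=max(cv2.findContours(m,0,1)[0],key=cv2.contourArea);q=wray("w2",cv2.convexHull(c)[:,0],.012);a=rect(q);print("plate",a)
# edge fits per side from hull-free contour
yw=a[4]-90 if a[4]>45 else a[4]
C=wray("w2",c[:,0],.012)[:,:2]*1000;th=np.radians(yw);Rm=np.array([[np.cos(th),np.sin(th)],[-np.sin(th),np.cos(th)]])
L=(C-a[:2])@Rm.T
for ax,sg,half in((0,1,82.5),(0,-1,82.5),(1,1,75),(1,-1,75)):
    s=L[(abs(L[:,ax]*sg-half)<5)&(abs(L[:,1-ax])<60)]
    if len(s)>5:
        k=np.polyfit(s[:,1-ax],s[:,ax],1);print("side",ax,sg,len(s),"slope deg",np.degrees(np.arctan(k[0])),"pos",np.median(s[:,ax]))
Q=(P[...,:2]*1000-a[:2])@Rm.T
top=roi&(P[...,2]-off>.030)&(P[...,2]-off<.040)
for nm,mm in(("xblocks",(Q[...,0]>30)&(abs(Q[...,1])<80)),("yblocks",(Q[...,0]<32)&(Q[...,1]>20))):
    s=top&mm&(S<60)&(V>100); print(nm,s.sum(),np.percentile(Q[s],[1,5,50,95,99],axis=0).round(1).tolist(),np.median(P[s][:,2])-off)
    e=cv2.findContours(s.astype(np.uint8),0,1)[0]
    for k in e:
        if cv2.contourArea(k)>40:
            g=(wray("w2",k[:,0],.034)[:,:2]*1000-a[:2])@Rm.T;print("  ray quad",g.min(0),g.max(0))
br=roi&(H>8)&(H<28)&(S>130);k,l,st,ce=cv2.connectedComponentsWithStats(br.astype(np.uint8))
for i in range(1,k):
    if st[i,4]>40: print("brass",st[i],((wray("w2",ce[i],.03)[:2]*1000-a[:2])@Rm.T),np.median(P[l==i][:,2])-off)
print(a[:2],yw)
```

```text
counter z 0.0016707801011263401 bed z 0.012240344406924841
plate [ 454.7953 -165.2622  149.092   164.0495   72.2834]
side 0 1 124 slope deg -0.007432911398208761 pos 81.54718856396161
side 0 -1 114 slope deg -0.5698698971000115 pos -81.06270804717943
side 1 1 116 slope deg -0.23502620204159302 pos 73.73934746322308
side 1 -1 117 slope deg 0.0672688262271615 pos -73.90232453759522
xblocks 1504 [[30.9, -44.1], [33.7, -41.4], [53.3, 17.4], [64.5, 48.8], [71.1, 51.7]] 0.03387789755492272
  ray quad [29.933  34.7055] [47.6537 52.59  ]
  ray quad [ 47.135  -45.2724] [ 65.5137 -18.7173]
  ray quad [47.2779  9.1371] [64.879  34.6904]
yblocks 1359 [[-52.1, 35.0], [-48.9, 35.7], [-17.2, 45.5], [29.0, 61.1], [31.8, 62.6]] 0.03392676485906708
  ray quad [-52.4262  34.4776] [-15.5021  52.2079]
  ray quad [-22.3999  56.7055] [17.0365 62.8727]
  ray quad [12.1224 33.9197] [31.9037 52.7785]
[ 454.7953 -165.2622] -17.71660614013672
```

```bash
python3 -m handwheel '[{"tx":-3,"ty":-25,"tz":4,"roll":0},{"tx":-2,"ty":-32,"tz":4,"roll":0},{"tx":-3,"ty":-35,"tz":4,"roll":0},{"tx":-2,"ty":-35,"tz":4,"roll":0},{"tx":-3,"ty":-35,"tz":4,"roll":0},{"tx":-2,"ty":-35,"tz":4,"roll":0},{"tx":-3,"ty":-35,"tz":4,"roll":0},{"tx":-2,"ty":-35,"tz":4,"roll":0},{"tx":-3,"ty":-35,"tz":4,"roll":0},{"tx":-2,"ty":-35,"tz":4,"roll":0},{"tx":0,"ty":0,"tz":0,"roll":-0.07},{"tx":0,"ty":0,"tz":0,"roll":-0.07}]' && python3 -m handwheel '[{"tx":0,"ty":0,"tz":0,"roll":0},{"tx":0,"ty":0,"tz":0,"roll":0},{"tx":0,"ty":0,"tz":0,"roll":0}]'
python3 - <<'E'
from h import *
wrist("w3")
E
```

```text
t: 2.95
tool_pos: [0.5135, 0.1595, 0.1906]
tool_rot: [3.132, -0.237, -0.002]
contact_force: [0.9, -0.3, -0.7]
opening: 0.0853
grip_force: 0.0
t: 3.2
tool_pos: [0.5137, 0.1573, 0.1913]
tool_rot: [-3.131, 0.252, -0.0]
contact_force: [0.0, 0.5, 0.2]
opening: 0.0853
grip_force: 0.0
```

View pics/w3.png

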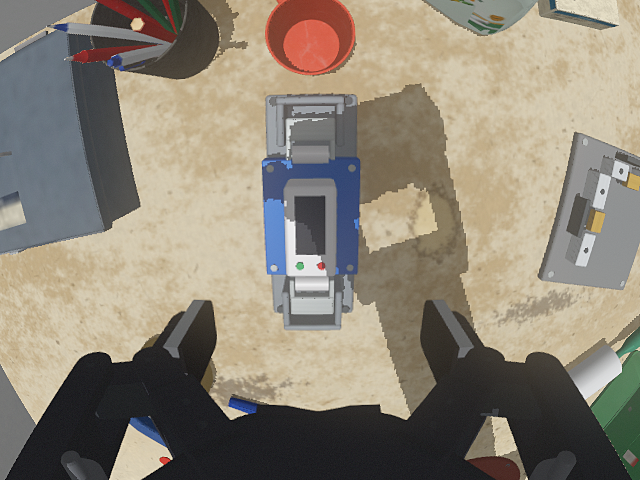

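The module is seen from above: blue base at columns 263–360, rows 157–275, white housing at columns 284–338, rows 178–282, rail vertical in the image. I'll compute its pose.

Run:
```python
from h import *
im=cv2.imread("pics/w3.png");P=wpts("w3");H,S,V=cv2.split(cv2.cvtColor(im,cv2.COLOR_BGR2HSV))
roi=np.zeros((480,640),bool);roi[85:340,250:372]=1
b=(roi&(H>100)&(H<130)&(S>120)).astype(np.uint8)
c=max(cv2.findContours(b,0,1)[0],key=cv2.contourArea);C=cv2.convexHull(c)[:,0]
print("blue at .036",rect(wray("w3",C,.036)))
s=roi&(P[...,2]>.068)&(P[...,2]<.084);print("housing depth",s.sum(),rect(P[s]),np.median(P[s][:,2]))
L=cv2.findContours(s.astype(np.uint8),0,1)[0];k=max(L,key=cv2.contourArea)[:,0];print("housing ray .076",rect(wray("w3",k,.076)))
s=roi&(P[...,2]>.030)&(P[...,2]<.042)&(b>0);print("blue depth",rect(P[s]),np.median(P[s][:,2]))
g=(roi&(S<70)&(P[...,2]<.06)&(P[...,2]>.004)).astype(np.uint8)|b
g=cv2.morphologyEx(g,3,np.ones((7,7)));g=cv2.morphologyEx(g,2,np.ones((5,5)))
k=max(cv2.findContours(g,0,1)[0],key=cv2.contourArea);h=cv2.boundingRect(k);K=k[:,0]
W=wray("w3",K,.008)[:,:2]*1000;top=W[K[:,1]<150];
print("rail hull .008",rect(wray("w3",cv2.convexHull(k)[:,0],.008)),h)
# direction from blue long edges in the ray plane
Q=wray("w3",c[:,0],.036)[:,:2]*1000;ctr=rect(wray("w3",C,.036))[:2];t=np.radians(-9)
Rm=np.array([[np.cos(t),np.sin(t)],[-np.sin(t),np.cos(t)]]);U=(Q-ctr)@Rm.T
for sg in(1,-1):
    e=U[(abs(U[:,1]*sg-40)<4)&(abs(U[:,0])<42)];p=np.polyfit(e[:,0],e[:,1],1);print("long edge",sg,-9+np.degrees(np.arctan(p[0])),np.median(e[:,1]))
    e=U[(abs(U[:,0]*sg-50)<4)&(abs(U[:,1])>24)&(abs(U[:,1])<38)]
    if len(e)>4:p=np.polyfit(e[:,1],e[:,0],1);print("short",sg,-9-np.degrees(np.arctan(p[0])),np.median(e[:,0]))
_,p,r=pose();print(p,yaw(r))
```

```text
blue at .036 [520.0385 162.6712  78.4459  82.832   81.6458]
housing depth 4711 [512.1072 164.5221  37.9781  69.2557  80.8639] 0.07639260875651471
housing ray .076 [512.7762 164.3219  37.5632  69.3344  80.8841]
blue depth [511.8696 164.2378  78.9982  99.2938  81.1925] 0.03619346454978439
rail hull .008 [547.3535 159.4568  85.9989 137.3165  82.2384] (262, 94, 98, 151)
long edge 1 -16.13518568669617 38.73499885962323
long edge -1 -9.241477775379746 -38.51578608899075
[0.5138 0.1572 0.1914] -9.21025780054916
```

```bash
python3 -m handwheel '[{"tx":-2.5,"ty":-5.5,"tz":10,"roll":0},{"tx":0,"ty":0,"tz":15,"roll":0},{"tx":0,"ty":0,"tz":15,"roll":0},{"tx":0,"ty":0,"tz":15,"roll":0},{"tx":0,"ty":0,"tz":15,"roll":0},{"tx":0,"ty":0,"tz":15,"roll":0},{"tx":0,"ty":0,"tz":15,"roll":0},{"tx":0,"ty":0,"tz":15,"roll":0},{"tx":0,"ty":0,"tz":10,"roll":0},{"tx":0,"ty":0,"tz":10,"roll":0},{"tx":0,"ty":0,"tz":6,"roll":0},{"tx":0,"ty":0,"tz":4,"roll":0}]' 60 20 && python3 -m handwheel '[{"tx":0,"ty":0,"tz":0,"roll":0},{"tx":0,"ty":0,"tz":0,"roll":0},{"tx":0,"ty":0,"tz":0,"roll":0}]'
python3 - <<'E'
from h import *
wrist("w4")
E
```

```text
t: 4.25
tool_pos: [0.5118, 0.1634, 0.0454]
tool_rot: [3.131, -0.25, -0.001]
contact_force: [-0.5, -0.0, -0.5]
opening: 0.06
grip_force: 0.0
t: 4.5
tool_pos: [0.5128, 0.1636, 0.0472]
tool_rot: [-3.131, 0.25, -0.002]
contact_force: [-1.2, -0.2, 0.6]
opening: 0.0601
grip_force: 0.0
```

View pics/w4.png

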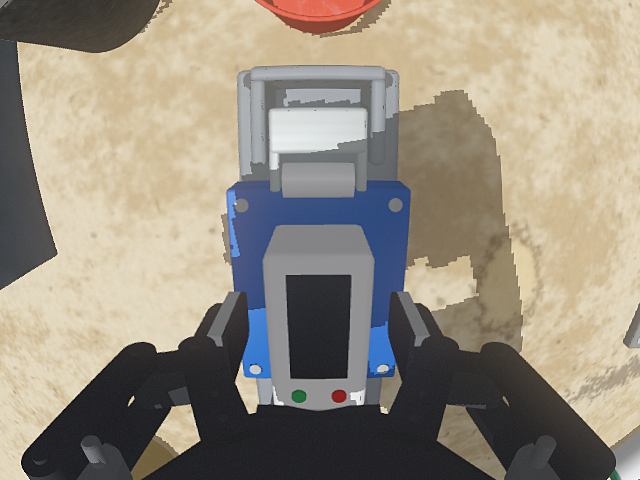

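The pads straddle the white housing evenly (inner faces at columns 247 and 390, housing 265–372). Closing gently.

```bash
python3 -m handwheel '[{"tx":0,"ty":0,"tz":0,"roll":0},{"tx":0,"ty":0,"tz":0,"roll":0},{"tx":0,"ty":0,"tz":0,"roll":0},{"tx":0,"ty":0,"tz":0,"roll":0},{"tx":0,"ty":0,"tz":0,"roll":0},{"tx":0,"ty":0,"tz":0,"roll":0},{"tx":0,"ty":0,"tz":0,"roll":0},{"tx":0,"ty":0,"tz":0,"roll":0}]' 30 20; python3 -m handwheel '[{"tx":0,"ty":0,"tz":0,"roll":0},{"tx":0,"ty":0,"tz":0,"roll":0},{"tx":0,"ty":0,"tz":0,"roll":0},{"tx":0,"ty":0,"tz":0,"roll":0}]' 30 70
```

```text
t: 5.22
tool_pos: [0.5126, 0.1635, 0.0469]
tool_rot: [-3.131, 0.25, -0.001]
contact_force: [-0.4, -0.2, 5.5]
opening: 0.0377
grip_force: 21.9
t: 5.55
tool_pos: [0.5128, 0.1636, 0.0471]
tool_rot: [-3.131, 0.25, -0.002]
contact_force: [-1.7, 0.1, 6.2]
opening: 0.0369
grip_force: 72.4
```

```bash
python3 -m handwheel '[{"tx":0,"ty":0,"tz":-2,"roll":0},{"tx":0,"ty":0,"tz":-2,"roll":0},{"tx":0,"ty":0,"tz":-2,"roll":0},{"tx":0,"ty":0,"tz":-2,"roll":0},{"tx":0,"ty":0,"tz":-3,"roll":0},{"tx":0,"ty":0,"tz":-3,"roll":0},{"tx":0,"ty":0,"tz":-4,"roll":0},{"tx":0,"ty":0,"tz":-4,"roll":0},{"tx":0,"ty":0,"tz":-4,"roll":0},{"tx":0,"ty":0,"tz":-5,"roll":0},{"tx":0,"ty":0,"tz":-5,"roll":0},{"tx":0,"ty":0,"tz":-4,"roll":0}]'; python3 -m handwheel '[{"tx":0,"ty":0,"tz":-8,"roll":0},{"tx":0,"ty":0,"tz":-12,"roll":0},{"tx":0,"ty":0,"tz":-15,"roll":0},{"tx":0,"ty":0,"tz":-15,"roll":0},{"tx":0,"ty":0,"tz":-5,"roll":0},{"tx":0,"ty":0,"tz":0,"roll":0},{"tx":0,"ty":0,"tz":0,"roll":0}]'
python3 - <<'E'
from h import *
wrist("w5")
im=cv2.imread("pics/w5.png");P=wpts("w5");_,p,r=pose();print(p,yaw(r))
H,S,V=cv2.split(cv2.cvtColor(im,cv2.COLOR_BGR2HSV));T=r.inv().apply((P.reshape(-1,3)-p)).reshape(P.shape)
roi=np.zeros((480,640),bool);roi[150:400,220:420]=1
b=roi&(H>100)&(H<130)&(S>120);Tb=T[b];print("blue tool z",np.percentile(Tb[:,2],[5,50,95]),"front x",np.percentile(Tb[:,0],[50,98,99.5]),"y",np.percentile(Tb[:,1],[1,99]))
t=b&(abs(T[...,2]-np.median(Tb[:,2]))<.004)
c=T[t];print(np.percentile(c,[1,99],axis=0))
A=np.c_[c[:,:2],np.ones(len(c))];print("tilt",np.degrees(np.linalg.lstsq(A,c[:,2],rcond=None)[0][:2]))
# front edge slope
k=[];
for u in range(245,395,5):
    v=np.where(b[:,u])[0]
    if len(v):k.append(T[v[0]+1,u,:2])
k=np.array(k)*1000;print("front edge slope deg",np.degrees(np.arctan(np.polyfit(k[:,1],k[:,0],1)[0])),np.median(k[:,0]))
E
```

```text
t: 6.55
tool_pos: [0.512, 0.1634, 0.087]
tool_rot: [3.132, -0.25, -0.0]
contact_force: [0.8, 0.2, -3.7]
opening: 0.0368
grip_force: 71.6
t: 7.13
tool_pos: [0.5122, 0.1635, 0.1416]
tool_rot: [-3.132, 0.25, -0.001]
contact_force: [-0.7, 0.4, -4.6]
opening: 0.0368
grip_force: 71.6
[0.5116 0.1633 0.1407] -9.120988631017942
blue tool z [0.0091 0.0101 0.0116] front x [0.0367 0.0491 0.0494] y [-0.0395  0.0382]
[[-0.0034 -0.0395  0.0087]
 [ 0.049   0.0383  0.012 ]]
tilt [0.217  0.1293]
front edge slope deg 22.76283343062465 48.641787534296036
```

View pics/w5.png

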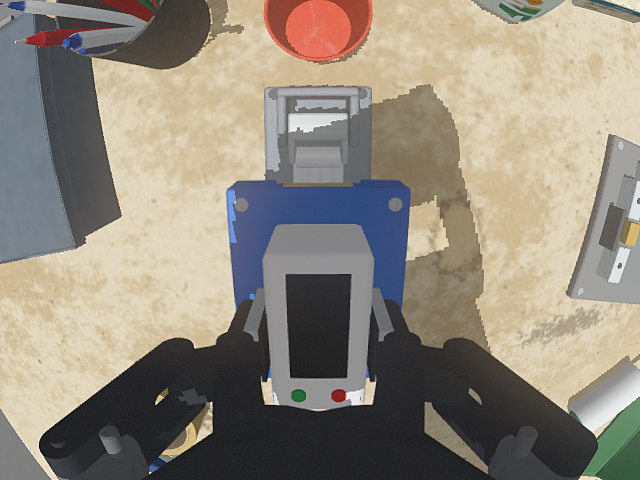

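The module is free of the rail and held squarely (blue base at columns 227–410, front edge at row 182). I'll carry it to a spot over the station, offset about 15 mm from the corner on both axes.

```bash
python3 -m handwheel '[{"tx":-1,"ty":15,"tz":0,"roll":0},{"tx":-2,"ty":28,"tz":0,"roll":0},{"tx":-2,"ty":32,"tz":0,"roll":0},{"tx":-2,"ty":34,"tz":0,"roll":0},{"tx":-2,"ty":34,"tz":0,"roll":0},{"tx":-2,"ty":34,"tz":0,"roll":0},{"tx":-2,"ty":34,"tz":0,"roll":0},{"tx":-2,"ty":34,"tz":0,"roll":0},{"tx":-2,"ty":34,"tz":0,"roll":0},{"tx":-3,"ty":32,"tz":0,"roll":0},{"tx":-2,"ty":25,"tz":0,"roll":0},{"tx":-2,"ty":16,"tz":0,"roll":0}]'; python3 -m handwheel '[{"tx":0,"ty":0,"tz":0,"roll":0.05},{"tx":0,"ty":0,"tz":0,"roll":0.05},{"tx":0,"ty":0,"tz":0,"roll":0.05},{"tx":0,"ty":0,"tz":10,"roll":0},{"tx":0,"ty":0,"tz":10,"roll":0},{"tx":0,"ty":0,"tz":10,"roll":0},{"tx":0,"ty":0,"tz":10,"roll":0},{"tx":0,"ty":0,"tz":0,"roll":0},{"tx":0,"ty":0,"tz":0,"roll":0},{"tx":0,"ty":0,"tz":0,"roll":0}]'
python3 - <<'E'
from h import *
wrist("w6"); plan([.4323,-.1802,.055],-17.65)
E
```

```text
t: 8.18
tool_pos: [0.4311, -0.1823, 0.14]
tool_rot: [-3.131, 0.253, 0.003]
contact_force: [-0.6, -0.7, -3.2]
opening: 0.0369
grip_force: 71.7
t: 9.02
tool_pos: [0.4327, -0.1803, 0.1013]
tool_rot: [-3.104, 0.483, 0.0]
contact_force: [0.5, -0.6, -3.9]
opening: 0.0366
grip_force: 71.8
t 9.0667 p [ 0.433  -0.1805  0.1018] yaw -17.70076609112261 tool shift mm [-0.7936 -0.0897 46.7553] roll -0.0008860354384572761
```

View pics/w6.png

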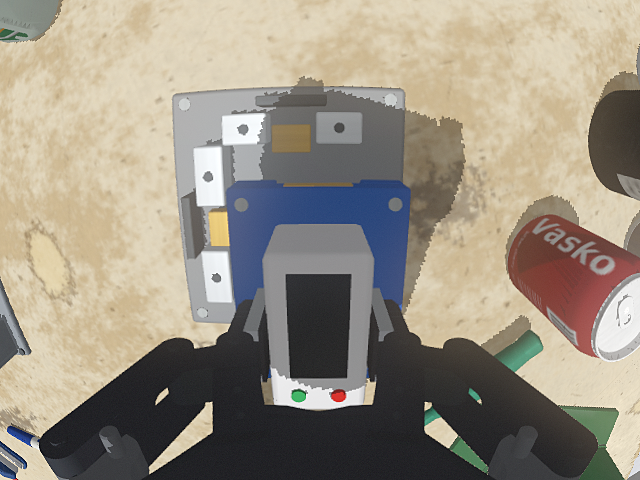

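The module hovers over the bed. The x stop's front edge is at about row 143 and the y stop's inner edge at about column 229, with both brass pads visible. I'll compute the gaps in the tool frame.

Run:
```python
from h import *
im=cv2.imread("pics/w6.png");P=wpts("w6");S=cv2.cvtColor(im,cv2.COLOR_BGR2HSV)[...,1]
z=np.load("pics/w6_pose.npz");r=R.from_rotvec(z["r"]);p=z["p"]
T=lambda X:r.inv().apply(X-p)*1000
m=(P[...,2]>.029)&(P[...,2]<.039)&(S<60)
for nm,(v0,v1,u0,u1) in dict(x1=(108,150,220,264),x2=(108,150,312,366),y1=(144,208,190,226),y2=(246,306,196,236)).items():
    k=np.zeros_like(m);k[v0:v1,u0:u1]=1;k&=m
    c=max(cv2.findContours(k.astype(np.uint8),0,1)[0],key=cv2.contourArea)[:,0]
    t=T(wray("w6",c,.034)); print(nm,"tool x",np.percentile(t[:,0],[2,98]),"y",np.percentile(t[:,1],[2,98]))
    if nm[0]=="x": f=np.array([t[c[:,0]==u][:,:2].min(0)[0] for u in range(u0+6,u1-6,3) if (c[:,0]==u).any()]);print(f)
    else: f=np.array([t[c[:,1]==v][:,1].max() for v in range(v0+6,v1-6,4) if (c[:,1]==v).any()]);print(f)
```

```text
x1 tool x [61.6811 81.703 ] y [-56.6615 -31.2321]
[64.4553 64.3838 64.3149 64.2486 64.1847 64.1233 64.0644 64.008  63.954
 63.9024 64.4252]
x2 tool x [63.9209 81.6711] y [-1.5834 24.1572]
[63.9206 63.9209 63.9234 63.9282 63.9353 63.9446 63.9561 63.97   63.9861
 64.0045 64.0251 64.0481 64.0733 64.1009]
y1 tool x [28.5584 63.9254] y [-73.5272 -54.2783]
[-54.3876 -55.0792 -55.1772 -54.6783 -54.7843 -54.8949 -54.4057 -54.5243
 -54.6476 -54.7757 -54.9086 -55.0464 -55.1891]
y2 tool x [-35.9139   1.5956] y [-73.6052 -54.682 ]
[-55.0816 -55.2953 -54.8723 -55.0956 -55.3253 -55.5614 -54.4986 -54.742
 -54.9921 -55.2491 -54.8492 -55.1171]
```

```bash
python3 -m handwheel '[{"tx":0,"ty":0,"tz":8,"roll":0},{"tx":0,"ty":0,"tz":9,"roll":0},{"tx":0,"ty":0,"tz":9,"roll":0},{"tx":0,"ty":0,"tz":8,"roll":0},{"tx":0,"ty":0,"tz":6,"roll":0},{"tx":0,"ty":0,"tz":5,"roll":0},{"tx":0,"ty":0,"tz":3,"roll":0},{"tx":0,"ty":0,"tz":2,"roll":0},{"tx":0,"ty":0,"tz":1,"roll":0},{"tx":0,"ty":0,"tz":0,"roll":0},{"tx":0,"ty":0,"tz":0,"roll":0},{"tx":0,"ty":0,"tz":0,"roll":0}]'; for i in 1 2 3; do python3 -m handwheel '[{"tx":0,"ty":0,"tz":1,"roll":0},{"tx":0,"ty":0,"tz":0,"roll":0},{"tx":0,"ty":0,"tz":0,"roll":0}]' | grep -E 'pos|force'; done
```

```text
t: 10.07
tool_pos: [0.4329, -0.1805, 0.0507]
tool_rot: [3.104, -0.484, 0.001]
contact_force: [-0.5, 0.8, -4.6]
opening: 0.037
grip_force: 71.9
tool_pos: [0.4326, -0.1803, 0.0494]
contact_force: [0.6, 0.1, -4.0]
grip_force: 71.9
tool_pos: [0.4325, -0.1803, 0.0482]
contact_force: [1.1, 0.2, -3.4]
grip_force: 71.9
tool_pos: [0.4326, -0.1803, 0.0473]
contact_force: [-0.4, 0.5, -3.6]
grip_force: 72.1
```

```bash
for i in 1 2 3; do python3 -m handwheel '[{"tx":0,"ty":0,"tz":0.5,"roll":0},{"tx":0,"ty":0,"tz":0,"roll":0},{"tx":0,"ty":0,"tz":0,"roll":0}]' | grep -E 'pos|contact'; done
```

```text
tool_pos: [0.4328, -0.1804, 0.0472]
contact_force: [-2.7, 0.2, -0.0]
tool_pos: [0.4327, -0.1804, 0.0472]
contact_force: [-4.5, 2.9, 5.0]
tool_pos: [0.4327, -0.1804, 0.0472]
contact_force: [-7.0, 2.6, 8.6]
```

```bash
python3 -m handwheel '[{"tx":0,"ty":0,"tz":-0.9,"roll":0},{"tx":1,"ty":-1,"tz":0,"roll":0},{"tx":2,"ty":-2,"tz":0,"roll":0},{"tx":2,"ty":-2,"tz":0,"roll":0},{"tx":2,"ty":-2,"tz":0,"roll":0},{"tx":1,"ty":-1,"tz":0,"roll":0},{"tx":1,"ty":-1,"tz":0,"roll":0},{"tx":1,"ty":-1,"tz":0,"roll":0},{"tx":1,"ty":-1,"tz":0,"roll":0},{"tx":1,"ty":-1,"tz":0,"roll":0},{"tx":0,"ty":0,"tz":0,"roll":0},{"tx":0,"ty":0,"tz":0,"roll":0}]'
cat > s.py <<'E'
from h import *
o,p,r=pose(); print("t",o["t"],"p",p,"yaw",yaw(r),"F tool",r.inv().apply(o["contact_force"]),"M tool",r.inv().apply(o["wrist_torque"]),"z tilt",r.as_matrix()[:,2])
E
python3 s.py
python3 -m handwheel '[{"tx":1,"ty":-1,"tz":0,"roll":0},{"tx":1,"ty":-1,"tz":0,"roll":0},{"tx":0,"ty":0,"tz":0,"roll":0},{"tx":0,"ty":0,"tz":0,"roll":0}]' >/dev/null; python3 s.py
```

```text
t: 12.57
tool_pos: [0.4471, -0.1734, 0.0473]
tool_rot: [3.102, -0.483, -0.003]
contact_force: [-8.9, -5.0, 8.0]
opening: 0.0372
grip_force: 73.5
t 12.5667 p [ 0.4471 -0.1734  0.0473] yaw -17.695133318906368 F tool [-6.9807  7.5002 -7.9582] M tool [-0.8986 -1.0526 -0.0135] z tilt [-0.0024 -0.0018 -1.    ]
t 12.9 p [ 0.4491 -0.1724  0.0473] yaw -17.689943314680644 F tool [-9.8845  8.6195 -9.6752] M tool [-1.2388 -1.4436  0.0849] z tilt [-0.0039 -0.0024 -1.    ]
```

```bash
for i in 1 2 3; do python3 -m handwheel '[{"tx":0.7,"ty":-0.9,"tz":-0.2,"roll":0},{"tx":0.3,"ty":-0.4,"tz":0,"roll":0},{"tx":0,"ty":0,"tz":0,"roll":0},{"tx":0,"ty":0,"tz":0,"roll":0}]' >/dev/null; python3 s.py; done
```

```text
t 13.2333 p [ 0.45   -0.1718  0.0473] yaw -17.691747746799372 F tool [-10.2129   9.2413  -9.1491] M tool [-1.5657 -1.414   0.0576] z tilt [-0.0048 -0.003  -1.    ]
t 13.5667 p [ 0.4511 -0.171   0.0474] yaw -17.688443361638324 F tool [-10.1673  11.0031  -9.0897] M tool [-1.6681 -1.5162  0.0851] z tilt [-0.0054 -0.0034 -1.    ]
t 13.9 p [ 0.4521 -0.1702  0.0475] yaw -17.689177616761533 F tool [-11.072   11.6608  -8.8784] M tool [-1.8388 -1.6316  0.1427] z tilt [-0.0063 -0.0037 -1.    ]
```

```bash
for i in 1 2 3 4; do python3 -m handwheel '[{"tx":0.7,"ty":-0.7,"tz":-0.1,"roll":0},{"tx":0.3,"ty":-0.3,"tz":0,"roll":0},{"tx":0,"ty":0,"tz":0,"roll":0},{"tx":0,"ty":0,"tz":0,"roll":0}]' >/dev/null; python3 s.py; done
python3 - <<'E'
from h import *
im,d=wrist("w7"); s,_=optics.get_image("side"); s=s[:,:,::-1]
cv2.imwrite("pics/c7.png",np.hstack([im[60:360,120:460],cv2.resize(s[255:345,270:370],(333,300),interpolation=2)]))
E
```

```text
t 14.2333 p [ 0.4522 -0.1701  0.0476] yaw -17.684020674411762 F tool [-14.6386  15.7788 -11.948 ] M tool [-2.4743 -2.2365  0.1981] z tilt [-0.0096 -0.0047 -0.9999]
t 14.5667 p [ 0.4523 -0.1701  0.0477] yaw -17.68428905112468 F tool [-20.033   18.8811 -15.2827] M tool [-2.9518 -2.8836  0.2848] z tilt [-0.0128 -0.0057 -0.9999]
t 14.9 p [ 0.4523 -0.17    0.0478] yaw -17.681443292752043 F tool [-24.8846  23.0879 -18.2474] M tool [-3.4038 -3.3937  0.3489] z tilt [-0.0161 -0.0067 -0.9998]
t 15.2333 p [ 0.4523 -0.1699  0.0478] yaw -17.671443165501696 F tool [-29.0591  27.9038 -20.726 ] M tool [-3.8838 -3.9402  0.3031] z tilt [-0.0194 -0.0077 -0.9998]
```

View pics/c7.png

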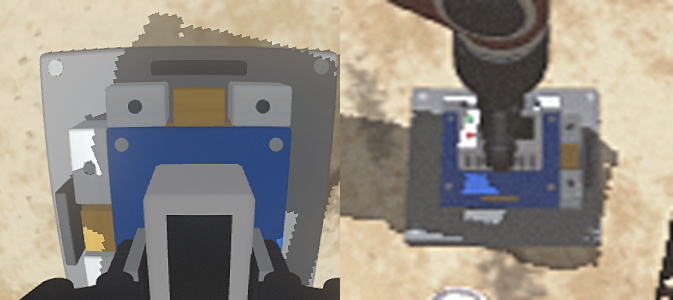

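Both stops are now in hard contact: the position has stopped at the expected seat while force builds on both axes. In the picture the blue base touches both stop faces with the brass pads flush. I'll ease the downward press and the excess push, then check that the module is flat.

```bash
python3 -m handwheel '[{"tx":0,"ty":0,"tz":-0.6,"roll":0},{"tx":0,"ty":0,"tz":-0.6,"roll":0},{"tx":-0.4,"ty":0.4,"tz":0,"roll":0},{"tx":-0.4,"ty":0.4,"tz":0,"roll":0},{"tx":0,"ty":0,"tz":0,"roll":0},{"tx":0,"ty":0,"tz":0,"roll":0},{"tx":0,"ty":0,"tz":0,"roll":0}]' >/dev/null; python3 s.py
python3 - <<'E'
from h import *
for n in("w6","w8"):
    if n=="w8": wrist(n)
    im=cv2.imread(f"pics/{n}.png");P=wpts(n);H,S,V=cv2.split(cv2.cvtColor(im,cv2.COLOR_BGR2HSV))
    b=(H>100)&(H<130)&(S>120);b[:170]=0;b[320:]=0;b[:,:215]=0;b[:,425:]=0
    b=cv2.erode(b.astype(np.uint8),np.ones((5,5)))>0; c=P[b];c=c[abs(c[:,2]-np.median(c[:,2]))<.004]
    k=np.linalg.lstsq(np.c_[c[:,:2],np.ones(len(c))],c[:,2],rcond=None)[0];print(n,len(c),"module slope deg",np.degrees(k[:2]),"z",np.median(c[:,2]))
    b=(S<60)&(P[...,2]>.029)&(P[...,2]<.040);b[:,:150]=0;b[:,400:]=0;b[:100]=0;b[320:]=0
    z=np.load(f"pics/{n}_pose.npz");t=R.from_rotvec(z["r"]).inv().apply((P[b]-z["p"]))*1000
    print("stop tops", b.sum(), np.percentile(t[t[:,1]>-35][:,0],[3,97]), np.percentile(t[t[:,0]<20][:,1],[3,97]))
E
```

```text
t 15.9167 p [ 0.4524 -0.17    0.0479] yaw -17.679899747239602 F tool [-20.3144  24.7541 -10.4085] M tool [-3.774  -2.782   0.3321] z tilt [-0.0157 -0.0074 -0.9998]
w6 7036 module slope deg [-0.222  0.183] z 0.09024431992597887
stop tops 7267 [64.5085 88.2373] [-82.2373 -55.9137]
w8 9328 module slope deg [-0.7751 -0.3867] z 0.03666389000043463
stop tops 10438 [41.6212 75.7222] [-67.4036 -40.9793]
```

```bash
python3 -m handwheel '[{"tx":-0.4,"ty":0.9,"tz":0.3,"roll":0},{"tx":-0.4,"ty":0.9,"tz":0.3,"roll":0},{"tx":0,"ty":0,"tz":0,"roll":0},{"tx":0,"ty":0,"tz":0,"roll":0},{"tx":0,"ty":0,"tz":0,"roll":0},{"tx":0,"ty":0,"tz":0,"roll":0}]' >/dev/null; python3 s.py
cat > f.py <<'E'
from h import *
import sys
n=sys.argv[1];wrist(n)
im=cv2.imread(f"pics/{n}.png");P=wpts(n);H,S,V=cv2.split(cv2.cvtColor(im,cv2.COLOR_BGR2HSV))
b=(H>100)&(H<130)&(S>120);b[:170]=0;b[320:]=0;b[:,:215]=0;b[:,425:]=0
b=cv2.erode(b.astype(np.uint8),np.ones((5,5)))>0; c=P[b];c=c[abs(c[:,2]-np.median(c[:,2]))<.004]
k=np.linalg.lstsq(np.c_[c[:,:2],np.ones(len(c))],c[:,2],rcond=None)[0];print(n,len(c),"module slope deg",np.degrees(k[:2]),"z",np.median(c[:,2]))
E
python3 f.py w9
```

```text
t 16.4667 p [ 0.4523 -0.1701  0.0477] yaw -17.69022275680225 F tool [-17.942   16.7757 -12.0497] M tool [-2.8029 -2.574   0.2866] z tilt [-0.0129 -0.0044 -0.9999]
w9 9186 module slope deg [-0.6868 -0.2557] z 0.036527772577373996
```

```bash
python3 -m handwheel '[{"tx":-0.5,"ty":0.2,"tz":0.4,"roll":0},{"tx":-0.5,"ty":0.2,"tz":0.4,"roll":0},{"tx":0,"ty":0,"tz":0,"roll":0},{"tx":0,"ty":0,"tz":0,"roll":0},{"tx":0,"ty":0,"tz":0,"roll":0},{"tx":0,"ty":0,"tz":0,"roll":0}]' >/dev/null; python3 s.py; python3 f.py w10
```

```text
t 17.0167 p [ 0.4523 -0.1701  0.0477] yaw -17.688890253546706 F tool [-16.7802  15.8641 -13.4467] M tool [-2.468  -2.4829  0.2203] z tilt [-0.0104 -0.0044 -0.9999]
w10 9066 module slope deg [-0.6197 -0.2099] z 0.036514800068892544
```

```bash
python3 -m handwheel '[{"tx":-0.3,"ty":0,"tz":0.5,"roll":0},{"tx":-0.3,"ty":0,"tz":0.5,"roll":0},{"tx":0,"ty":0,"tz":0.5,"roll":0},{"tx":0,"ty":0,"tz":0,"roll":0},{"tx":0,"ty":0,"tz":0,"roll":0},{"tx":0,"ty":0,"tz":0,"roll":0},{"tx":0,"ty":0,"tz":0,"roll":0}]' >/dev/null; python3 s.py; python3 f.py w11
```

```text
t 17.65 p [ 0.4522 -0.1702  0.0476] yaw -17.688695811257173 F tool [-20.7802  14.6208 -20.988 ] M tool [-2.3035 -2.95    0.2389] z tilt [-0.0098 -0.0045 -0.9999]
w11 9015 module slope deg [-0.5129 -0.1771] z 0.036482113485468204
```

```bash
python3 -m handwheel '[{"tx":0,"ty":-0.3,"tz":-0.4,"roll":0},{"tx":0,"ty":-0.3,"tz":-0.4,"roll":0},{"tx":0.2,"ty":-0.2,"tz":0,"roll":0},{"tx":0,"ty":0,"tz":0,"roll":0},{"tx":0,"ty":0,"tz":0,"roll":0},{"tx":0,"ty":0,"tz":0,"roll":0},{"tx":0,"ty":0,"tz":0,"roll":0}]' >/dev/null; python3 s.py; python3 f.py w12
python3 - <<'E'
import cv2
cv2.imwrite("pics/c12.png",cv2.resize(cv2.imread("pics/w12.png")[120:360,170:460],None,fx=2.5,fy=2.5))
E
```

```text
t 18.2833 p [ 0.4523 -0.1701  0.0476] yaw -17.689807793379774 F tool [-19.1555  17.9449 -16.0527] M tool [-2.7288 -2.6286  0.2532] z tilt [-0.0104 -0.006  -0.9999]
w12 9235 module slope deg [-0.5753 -0.2596] z 0.03648977435711806
```

View pics/c12.png

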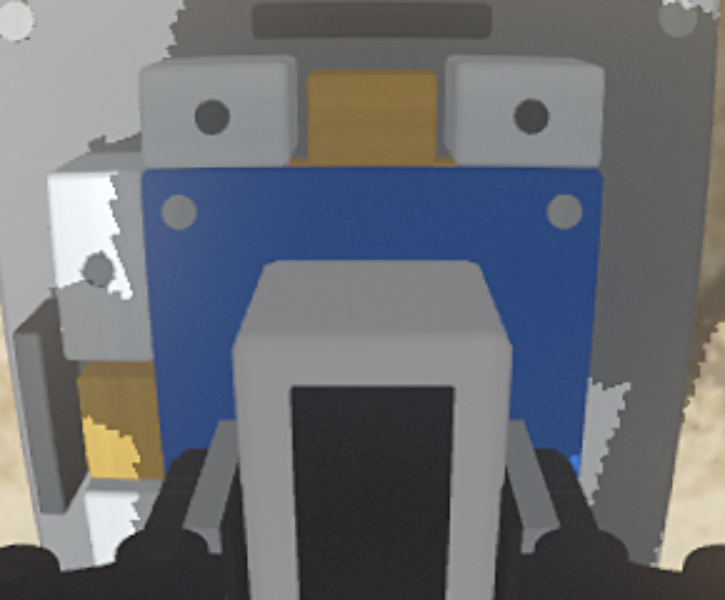

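The module is square in the corner: its front edge (row 168) is against both x-stop blocks, its left edge (columns 145–160) is against the y stop, and both pads are flush. Handing in.

```bash
python3 -c "
from station import ctrl
print(ctrl.finish_job())"
```

```text
the job is handed in; nothing more can be done
None
```

I handed the job in at about 18 s with the module still gripped and pressed into the station corner at about 19 N toward the x stop and 18 N toward the y stop. Both pads look flush and the other objects were left alone, though the module may lean by about half a degree.

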